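# Point out two sculptures in the gallery model

## Robot

A 6-joint arm with a two-finger parallel gripper is mounted at the origin on the work surface. World frame = base frame: x ahead of the robot, y to its left, z up, the work surface at z = 0. Lengths are in m, angles in rad, forces in N, time in s.
With the tool pointing down it reaches from about 0.25 to 0.8 m from the base axis. Payload 3.9 kg.
Tool frame: the origin (TCP) lies midway between the tips of the shut fingers; the grasp point (between the pads) lies arm.hold_point_z behind it (arm.hold_point_z is the distance from the TCP to the grasp point, in m); z points along the fingers, y is the direction in which the jaws open and shut (so a half turn about z gives the same grasp; the last joint's range is limited). The gripper opens to 85 mm and grips with 20 to 120 N. Pads are 22 mm wide; open, the fingers measure 114 mm over their backs; the gripper's body (76 mm by 85 mm) begins 54 mm behind the grasp point. The pads swing forward as they close: fully open they stand 13 mm farther back than shut.
Start: joints at [-1.157, 0.26, -0.138, 1.173, 0, 1.571], TCP at [0.211, -0.481, 0.231] pointing down, gripper open.
Joint ranges: [-2.78, 2.78], [-0.83, 1.72], [-1.28, 1.37], [-1.9, 2.12], [-1.57, 1.48], [-3.14, 3.14]. Speed limits (rad/s): [2.57, 2.57, 3.14, 3.14, 3.14, 3.14].

## Interface

Orientations are given as a unit quaternion [x, y, z, w].
In Python, from rig import sensors, optics, arm gives the robot as it stands.
- The arm moves only by the tool play_rows, never from a script. Its argument "increments" is text: rows parted by semicolons, each of 7 numbers parted by spaces: the turn, a rotation vector about the tool's x, y, z in degrees, then the shift along the tool's x, y, z in mm, then the finger opening in mm, from 0 to 85.4. In form: wx wy wz x y z grip; .... A call has 1 to 10 rows; each row is the pose to reach, as a shift and turn from the pose commanded when the call began, along the tool's axes at that moment; what a row does not reach only later rows make up. A row lasts 1/12 s, in which the tool goes at most 41.7 mm and 7.16 degrees, less where a joint would pass 70% of its speed; a pose out of reach is approached as far as the arm can. A call with a gripper value outside its range is refused whole. The fingers move at their own pace and stop on an object; the grip force is fixed at half the most. Time passes only in rows, so rows that repeat a pose let the fingers close. It gives the time, the measured TCP pose, the force and the opening at its end, in the units of the state.
- sensors.get_state(): the state, without advancing time (a new reading comes with each control period).
- optics.capture(name): name is "scene" or "top" or "wrist"; returns the picture (480x640x3 uint8, red, green, blue); there is no depth.
- optics.get_calibration(name): a dict with "fx", "fy", "cx", "cy" (pixels), "pose" (4x4, takes a point from camera to world coordinates). Camera axes: x right, y down, z forward; pixel columns grow to the right and rows downward; lengths in m; the calibration is good to about 2 mm. A picture is of the moment at which its call begins: read the wrist's pose just before it. get_calibration takes no time and is no camera call; for the wrist camera it gives the pose at the moment of the call.
- arm.finish_job(): hands the job in, once; it reports no verdict.
The state is a dict: "time_s": time; "qpos": joint angles; "dq": joint speeds; "effort": joint torques, N m; "eef_pos": TCP position; "tool_rot": TCP orientation; "ft_force": force on the tool from outside, world axes, zero at the start; "torque": the same for the moment, N m; "finger_gap": opening from 0.0 (shut) to 1.0 (fully open).
Only numpy, scipy, OpenCV 4.12 (cv2) and the standard library are available. Lean on these libraries where they do the work, as an engineer would, in place of code of your own. Each camera call takes 0.05 s, during which the arm holds its last target.

## Task

Show a colleague which two sculptures in the cream foamboard gallery model are to be moved. First push the model gently round on its turntable with the outside of your fingers until its doorway side faces your side of the table, square with the table edge, and let go; then point at the red arch and after that at the blue tower, holding your fingertips a couple of centimetres straight above each for about two seconds without touching anything. Finish still pointing at the blue tower; the sculptures themselves are never touched and everything else on the table stays where it is.

Things in the scene. Friction and masses are not known exactly. Their poses are not given: they have to be found in the camera images.
- gallery: Open-topped cream foamboard gallery model that turns on its turntable. Origin: on the turning axis, 12 mm above the table; own -x points out of the doorway side, z up. Base board 220 (own x) by 280 mm (own y). Outer wall faces at own x = +-102.5, y = +-132.5 mm; the board stands out 7.5 mm beyond. Floor 30 mm, wall tops 85 mm above the table. 1.3 kg.
- turntable_foot: Fixed black round foot of the turntable, 210 mm across, 9 mm high, below the model and the wooden disc (256 mm across, top 20 mm above the table) that turns with it. Origin: on the table, on the turning axis; axes parallel to the table's (x away from the robot). The turntable turns both ways with light friction (0.1 N m), no spring, and stays where left. It starts turned 0.5 to 1.3 rad anticlockwise, seen from above, from the wanted heading.
- doorway (a point): Middle of the full-height, 65 mm wide doorway in the model's front wall, at floor level, 100 mm from the turning axis. The front wall (own x = -100 mm, 5 mm thick, 55 mm high) runs on both sides of it to the corners. Wanted heading: doorway towards the robot's side (-x), front wall parallel to the table's y.
- spot0 (a point): Centre of the grey floor marking, 54 mm across, in the bay at own +y of the model; own x = 35, y = 86.5 mm, floor level.
- spot1 (a point): Centre of the grey floor marking in the middle bay; own x = 35, y = 0 mm. Two 5 mm partitions as high as the walls, at own y = +-43 mm, run from the back wall forward to x = -24 mm and make the three bays; in the open lobby before them stand a small bench and desk, up to 18 mm high, fixed.
- spot2 (a point): Centre of the grey floor marking in the bay at own -y; own x = 35, y = -86.5 mm.
- red_arch: Loose red arch sculpture, 38 mm wide, 16 mm deep, 42 mm high, 30 g, standing upright on the grey marking of one of the three bays; which bay varies. Origin: centre of its underside, z up.
- red_arch_top (a point): Centre of the red arch's top, 42 mm above the model's floor (72 mm above the table). Point at it from straight above.
- blue_tower: Loose blue round stepped tower sculpture of three discs, 32 mm across at the foot, 14 mm at the top, 42 mm high, 30 g, on the marking of another bay. Origin: centre of its underside, z up.
- blue_tower_top (a point): Centre of the blue tower's top, 42 mm above the model's floor (72 mm above the table). Point at it from straight above.
- yellow_steps: Loose yellow sculpture of three stairs, 24 by 36 mm, 36 mm high, on the marking of the remaining bay; not to be pointed at. Origin: centre of its underside.
- tape_roll: Loose teal roll of tape lying flat, 76 mm across, 24 mm high, to the right of the model. Origin: centre of its underside.
- glass_jar: Loose amber glass jar with copper lid, 60 mm across, 75 mm high, to the right of the model. Origin: centre of its underside.
- glue_stick: Loose upright glue stick, white with a red cap, 27 mm across, 100 mm high, to the left of the model. Origin: centre of its underside.
- striped_cup: Loose teal and grey striped cup, 76 mm across, 95 mm high, to the left of the model. Origin: centre of its underside.
- wood_block: Loose wooden sanding block, 90 by 35 mm, 31 mm high, on the right nearer the robot. Origin: centre of its underside.
Things that resemble listed ones, but are neither listed nor needed, are in the scene too. Of the things shaped like the blue_tower, the blue one is meant.

How it is judged:
On the way, in this order (a step that is already met when the one before it is completed fails the run):
1. The model's doorway side faces the robot's side, square with the table edge within 0.15 rad, at rest and let go (angle between the x axis of gallery and the x axis of turntable_foot, either way round below 0.15 rad and x of doorway in the frame of turntable_foot below -0.05 m and angular speed of gallery below 0.05 rad/s and contact force between each of the fingers, the arm and gallery below 0.3 N), for 0.3 s.
2. Pointing at the red arch from above, without contact, for 1.5 s (horizontal distance between the grasp point and red_arch_top below 0.02 m and z of the grasp point in the frame of red_arch_top between 0.02 and 0.085 m and contact force between each of the fingers, the arm and gallery below 0.3 N), for 1.5 s.
3. Pointing at the blue tower from above, without contact, for 1.5 s (horizontal distance between the grasp point and blue_tower_top below 0.02 m and z of the grasp point in the frame of blue_tower_top between 0.02 and 0.085 m and contact force between each of the fingers, the arm and gallery below 0.3 N), for 1.5 s.
At the end, for the whole second after the job is handed in: Fingers still over the blue tower (within 20 mm sideways, tips from just clear to 6 cm above), touching nothing; model at rest, doorway side to the robot's side, square within 0.15 rad; the three sculptures upright, each within 20 mm of the middle of a grey marking (all of step 3 and angle between the x axis of gallery and the x axis of turntable_foot, either way round below 0.15 rad and x of doorway in the frame of turntable_foot below -0.05 m and angular speed of gallery below 0.05 rad/s and (horizontal distance between red_arch and spot0 below 0.02 m or horizontal distance between red_arch and spot1 below 0.02 m or horizontal distance between red_arch and spot2 below 0.02 m) and (horizontal distance between blue_tower and spot0 below 0.02 m or horizontal distance between blue_tower and spot1 below 0.02 m or horizontal distance between blue_tower and spot2 below 0.02 m) and (horizontal distance between yellow_steps and spot0 below 0.02 m or horizontal distance between yellow_steps and spot1 below 0.02 m or horizontal distance between yellow_steps and spot2 below 0.02 m) and angle between each of red_arch, blue_tower, yellow_steps's own z axis and vertical below 0.2 rad and linear speed of each of red_arch, blue_tower, yellow_steps below 0.02 m/s).
It fails at once if A sculpture is touched by the robot (contact force between any of the fingers, the arm and red_arch above 0.3 N or contact force between any of the fingers, the arm and blue_tower above 0.3 N or contact force between any of the fingers, the arm and yellow_steps above 0.3 N).
It fails at once if A sculpture is lifted or tipped (height (world z) of any of red_arch, blue_tower, yellow_steps above 0.045 m or angle between any of red_arch, blue_tower, yellow_steps's own z axis and vertical above 0.3 rad).
It fails at once if The fingers press on the model with over 15 N, or pinch it (contact force between the fingers and gallery above 15 N).
It fails at once if The model is pushed by another part of the robot than its fingers (contact force between the arm and gallery above 2 N).
It fails at once if Another thing on the table is moved by more than 15 mm (distance of any of tape_roll, glass_jar, glue_stick, striped_cup, wood_block from where it was at the start of the episode above 0.015 m).
It also fails if it takes over 61 s, if anything falls off the work surface, if the arm or the gripper's body presses on something with over 40 N, if the wrist force passes 120 N, or if a joint passes its speed limit or range.

## Working session

There is one attempt and no reset: what is moved stays moved. The work goes in short steps, Python scripts to look and compute and a tool call to move; the robot and the scene stay as the last step left them, time stands still between calls to the robot, and variables do not carry over. Pictures are saved under pics/ and viewed, and the job is handed in when it is done.

Besides the shell and the picture viewer there is one more tool, called after ">>>" by a JSON object that holds its "fn" and its "kwargs". play_rows: Moves the arm, as the interface text tells. Its arguments: {"type":"object","properties":{"increments":{"type":"string"}},"required":["increments"]}

```bash
mkdir -p pics; ls; python3 - <<'E'
from rig import sensors, optics, arm
import cv2
s=sensors.get_state();print(s);print(arm.hold_point_z)
for n in("scene","top"):
    c=optics.get_calibration(n);print(n,c)
    cv2.imwrite(f"pics/{n}0.png",optics.capture(n)[:,:,::-1])
E
```

```text
pics
{'time_s': 0.0, 'qpos': array([-1.15701948e+00,  2.60695009e-01, -1.39326332e-01,  1.17271665e+00,
        8.89574079e-06,  1.57079742e+00]), 'dq': array([-0.00081845, -0.00219865,  0.0006894 , -0.00138029, -0.00164175,
       -0.00119891]), 'effort': array([-2.73997621e-04, -4.05678427e+01,  2.53920829e+01,  1.89071690e-02,
        9.18206047e-05,  5.03066687e-06]), 'eef_pos': array([ 0.2108223 , -0.48008495,  0.23047532]), 'tool_rot': array([ 9.78674469e-01,  2.05415045e-01, -1.95071913e-04, -9.51043811e-04]), 'ft_force': array([-0.53646828, -0.07234054, -0.05560248]), 'torque': array([-0.00137194, -0.05089932,  0.00300942]), 'finger_gap': 1.0013789530285306}
0.0187
scene {'fx': 607.1789816002248, 'fy': 607.1789816002248, 'cx': 312.8670686125792, 'cy': 233.83358105170603, 'pose': array([[-0.0673306 ,  0.67021595, -0.73910565,  1.4572639 ],
       [ 0.99772587,  0.04753773, -0.04778334,  0.03346593],
       [ 0.00311024, -0.74064211, -0.67189254,  0.94487246],
       [ 0.        ,  0.        ,  0.        ,  1.        ]])}
top {'fx': 560.0202613288042, 'fy': 560.0202613288042, 'cx': 321.84608975044966, 'cy': 244.83412363383437, 'pose': array([[-9.12734954e-04, -9.83790202e-01,  1.79320954e-01,
         2.74719348e-01],
       [-9.99941323e-01,  2.83354510e-03,  1.04557357e-02,
        -1.35549501e-02],
       [-1.07943644e-02, -1.79300889e-01, -9.83735062e-01,
         1.32722642e+00],
       [ 0.00000000e+00,  0.00000000e+00,  0.00000000e+00,
         1.00000000e+00]])}
```

View pics/top0.png

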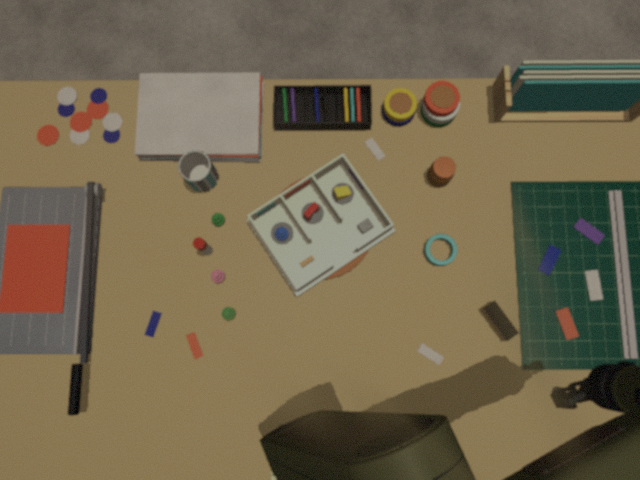

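View pics/scene0.png

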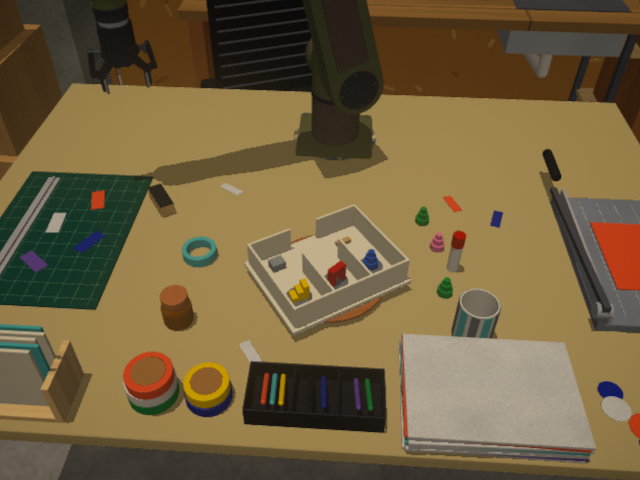

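```bash
cat > h.py <<'E'
from rig import sensors, optics, arm
import cv2, numpy as np
def ray(name,uv,z):
    c=optics.get_calibration(name);P=c["pose"]
    d=P[:3,:3]@np.array([(uv[0]-c["cx"])/c["fx"],(uv[1]-c["cy"])/c["fy"],1])
    o=P[:3,3];return o+d*(z-o[2])/d[2]
def crop(name,x,y,w,h,k,out,mask=None):
    im=optics.capture(name)[:,:,::-1].copy()
    cv2.imwrite(out,cv2.resize(im[y:y+h,x:x+w],None,fx=k,fy=k,interpolation=cv2.INTER_CUBIC)); return im
E
python3 - <<'E'
from h import *
im=crop("top",170,130,300,220,2.6,"pics/t1.png")
hsv=cv2.cvtColor(im,cv2.COLOR_BGR2HSV)
for n,p in dict(cream=(270,245),wall=(262,221),table=(250,330),floor=(330,250)).items(): print(n,hsv[p[1],p[0]])
E
```

```text
cream [ 31  34 159]
wall [ 34  37 158]
table [ 20  98 140]
floor [ 34  27 158]
```

View pics/t1.png

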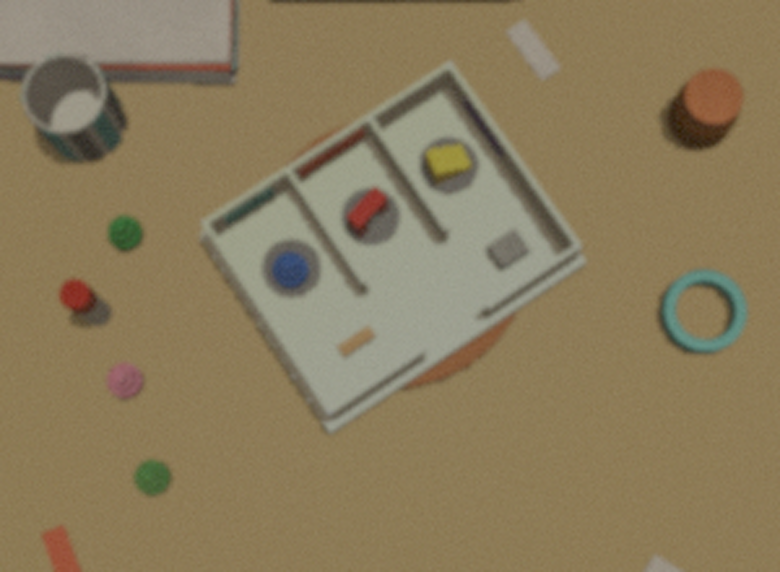

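```bash
python3 - <<'E'
from h import *
g=lambda x,y,z:ray("top",(170+x/2.6,130+y/2.6),z)
q=[g(203,222,.085),g(450,65,.085),g(580,245,.085),g(330,418,.085)]
for p in q: print(p.round(3))
q=np.array(q);print("lens",[np.linalg.norm(q[i]-q[(i+1)%4]).round(3) for i in range(4)],"centre",q.mean(0).round(3))
for a,b in((0,1),(3,2)):
    d=q[a]-q[b]; print("heading (own y dir)",np.arctan2(-d[0],d[1]))
print("fr",np.arctan2(*(q[0]-q[3])[[1,0]]),np.arctan2(*(q[1]-q[2])[[1,0]]))
T={}
for n,u,z in [("blue",(291,268),.072),("red",(368,210),.072),("yel",(450,158),.06),("jar lid",(714,97),.075),("tape",(704,312),.024),("gluetop",(77,296),.1),("cuptop",(66,92),.095),("green1",(126,233),.04),("pink",(125,380),.04),("green2",(153,478),.04)]:
    print(n,g(*u,z).round(3))
for n,u in [("block",(498,321)),("whitenear",(430,354)),("paper",(375,149))]: print(n,ray("top",u,.015).round(3))
E
```

```text
[0.57  0.168 0.085]
[ 0.713 -0.05   0.085]
[ 0.548 -0.162  0.085]
[0.398 0.055 0.085]
lens [np.float64(0.26), np.float64(0.199), np.float64(0.264), np.float64(0.206)] centre [0.557 0.003 0.085]
heading (own y dir) 0.5817604303136152
heading (own y dir) 0.6067540143774517
fr 0.5788737217749274 0.5968933947585612
blue [0.531 0.091 0.072]
red [0.583 0.023 0.072]
yel [ 0.634 -0.05   0.06 ]
jar lid [ 0.685 -0.286  0.075]
tape [ 0.499 -0.28   0.024]
gluetop [0.501 0.273 0.1  ]
cuptop [0.686 0.29  0.095]
green1 [0.571 0.244 0.04 ]
pink [0.436 0.241 0.04 ]
green2 [0.349 0.213 0.04 ]
block [ 0.333 -0.408  0.015]
whitenear [ 0.258 -0.248  0.015]
paper [ 0.753 -0.13   0.015]
```

>>> {"fn": "play_rows", "kwargs": {"increments": "0 0 1 10 -12 0 0; 0 0 3 30 -35 0 0; 0 0 6 53 -61 0 0; 0 0 9 76 -88 0 0; 0 0 12 100 -115 0 0; 0 0 15 123 -142 0 0; 0 0 18 147 -169 0 0; 0 0 21 170 -196 0 0; 0 0 23 188 -216 0 0; 0 0 23.7 195 -225 0 0"}}

```text
time_s: 0.98
eef_pos: [0.2991, -0.1932, 0.2312]
tool_rot: [1.0, 0.001, -0.0, -0.001]
ft_force: [0.4, -0.3, 0.6]
finger_gap: 0.001
```

>>> {"fn": "play_rows", "kwargs": {"increments": "0 0 0 4 -12 5 0; 0 0 0 13 -40 17 0; 0 0 0 23 -70 30 0; 0 0 0 33 -100 43 0; 0 0 0 43 -130 55 0; 0 0 0 52 -158 67 0; 0 0 0 58 -178 76 0; 0 0 0 61 -188 80 0; 0 0 0 61 -188 80 0; 0 0 0 61 -188 80 0"}}

```text
time_s: 1.82
eef_pos: [0.3597, -0.008, 0.151]
tool_rot: [1.0, 0.001, -0.001, 0.0]
ft_force: [-1.1, 0.4, 0.2]
finger_gap: -0.002
```

>>> {"fn": "play_rows", "kwargs": {"increments": "0 0 0 0 0 8 0; 0 0 0 0 0 20 0; 0 0 0 0 0 35 0; 0 0 0 0 0 50 0; 0 0 0 0 0 65 0; 0 0 0 0 0 80 0; 0 0 0 0 0 92 0; 0 0 0 0 0 100 0; 0 0 0 0 0 103 0; 0 0 0 0 0 103 0"}}

```text
time_s: 2.65
eef_pos: [0.3594, -0.009, 0.0477]
tool_rot: [1.0, -0.001, -0.001, 0.0]
ft_force: [-0.8, -0.1, -0.1]
finger_gap: 0.001
```

```bash
python3 - <<'E'
from h import *
print(sensors.get_state()["eef_pos"],sensors.get_state()["ft_force"])
crop("scene",150,100,400,300,2,"pics/s2.png");crop("top",170,130,300,220,2.6,"pics/t2.png")
E
```

```text
[ 0.35935339 -0.00902123  0.04774897] [-0.77720438 -0.0694312  -0.08676557]
```

View pics/s2.png

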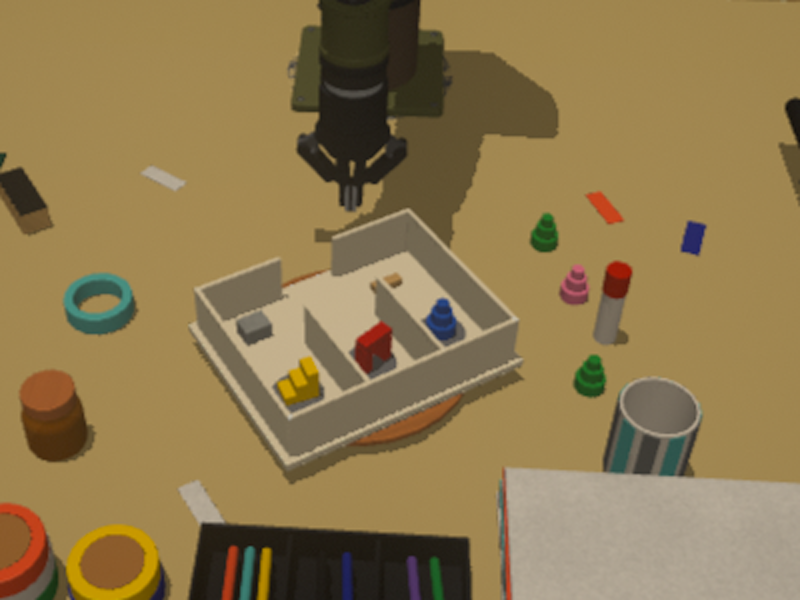

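View pics/t2.png

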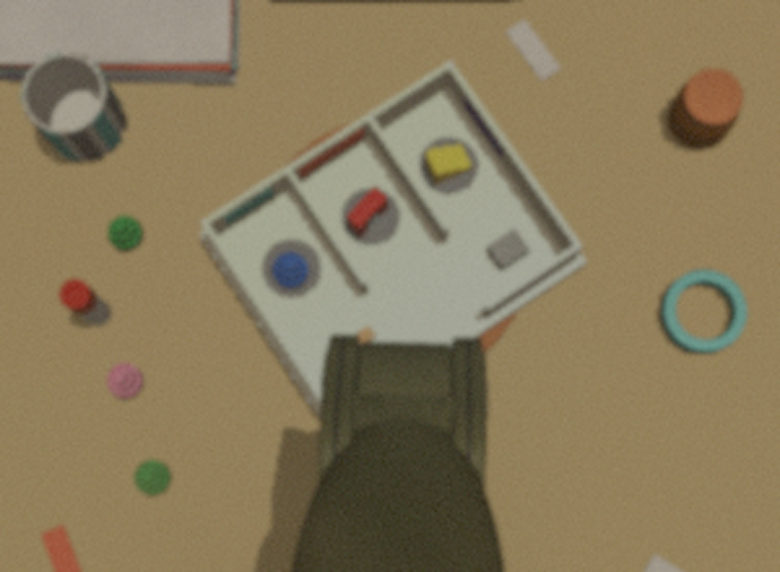

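>>> {"fn": "play_rows", "kwargs": {"increments": "0 0 0 0 0 -4 0; 0 0 0 2 0 -10 0; 0 0 0 6 -2 -12 0; 0 0 0 12 -5 -12 0; 0 0 0 18 -8 -12 0; 0 0 0 24 -11 -12 0; 0 0 0 29 -13 -12 0; 0 0 0 32 -15 -12 0; 0 0 0 34 -16 -12 0; 0 0 0 36 -17 -12 0"}}

```text
time_s: 3.58
eef_pos: [0.3961, 0.0036, 0.0601]
tool_rot: [1.0, 0.003, -0.0, -0.002]
ft_force: [-0.3, -0.7, -0.2]
finger_gap: -0.002
```

>>> {"fn": "play_rows", "kwargs": {"increments": "0 0 0 1 -2 0 0; 0 0 0 3 -4 0 0; 0 0 0 4 -7 0 0; 0 0 0 6 -10 0 0; 0 0 0 7 -13 0 0; 0 0 0 9 -16 0 0; 0 0 0 11 -19 0 0; 0 0 0 12 -21 0 0; 0 0 0 13 -23 0 0; 0 0 0 14 -24 0 0"}}

```text
time_s: 4.42
eef_pos: [0.4104, 0.0139, 0.0604]
tool_rot: [1.0, 0.011, -0.0, -0.008]
ft_force: [0.0, 0.4, 0.8]
finger_gap: 0.001
```

```bash
python3 - <<'E'
from h import *
print(sensors.get_state()["eef_pos"],sensors.get_state()["ft_force"])
crop("scene",150,100,400,300,2,"pics/s3.png");crop("top",170,130,300,220,2.6,"pics/t3.png")
E
```

```text
[0.41039539 0.01394781 0.06040604] [4.72164728e-05 4.29090399e-01 7.87271621e-01]
```

View pics/s3.png

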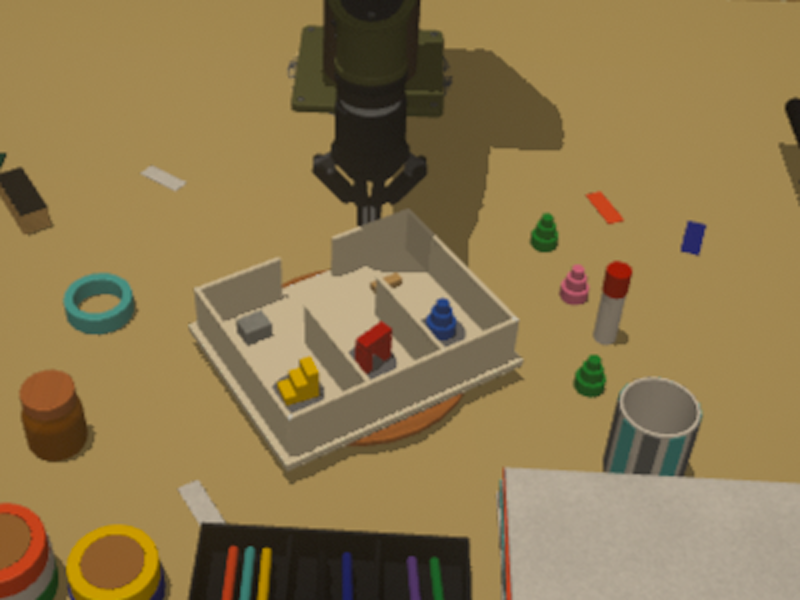

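View pics/t3.png

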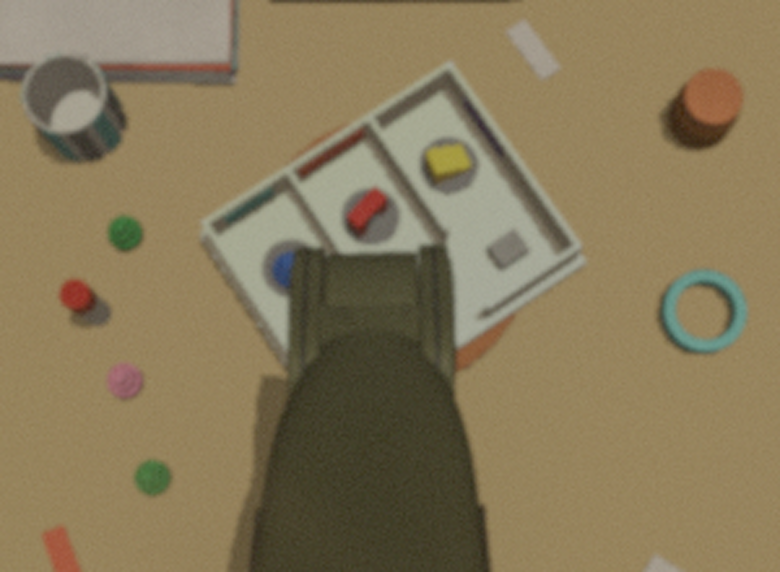

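```bash
python3 - <<'E'
from h import *
s=sensors.get_state();
for k in s: print(k,s[k])
E
```

```text
time_s 4.5167
qpos [ 0.02119583  0.22707539 -0.68895544  0.65469095  0.01618213  3.14074625]
dq [ 4.64867716e-05 -3.25674579e-03 -5.98047606e-03  4.34940883e-04
  1.47688573e-04 -6.86621511e-04]
effort [ 3.36437230e-02 -3.21609485e+01  1.89646786e+01  9.46902030e-03
  7.00560445e-02 -4.89971285e-06]
eef_pos [0.41051472 0.0138882  0.06043192]
tool_rot [ 9.99906534e-01  1.10208343e-02 -4.50504571e-05 -8.09093825e-03]
ft_force [0.46810421 0.36277404 0.32928794]
torque [-0.04686187 -0.01626818  0.0255295 ]
finger_gap 0.0002818555957988244
```

>>> {"fn": "play_rows", "kwargs": {"increments": "0 0 -2 -4 0 0 0; 0 0 -5 -10 0 0 0; 0 0 -9 -12 0 0 0; 0 0 -13 -12 0 0 0; 0 0 -17 -12 0 0 0; 0 0 -19 -12 0 0 0; 0 0 -20 -12 0 0 0; 0 0 -20 -12 0 0 0; 0 0 -20 -12 0 0 0; 0 0 -20 -12 0 0 0"}}

```text
time_s: 5.35
eef_pos: [0.3983, 0.0136, 0.0604]
tool_rot: [0.983, 0.184, 0.001, -0.008]
ft_force: [-0.2, 0.0, -0.3]
finger_gap: -0.001
```

```bash
python3 - <<'E'
from h import *
s=sensors.get_state();print(s['qpos'],s['eef_pos'],s['ft_force'])
from scipy.spatial.transform import Rotation as R
print(R.from_quat(s['tool_rot']).as_matrix().round(3))
E
```

```text
[ 0.02107746  0.20903424 -0.7149138   0.64699805  0.01614954  2.79224598] [0.39828928 0.01357141 0.06041339] [-0.21700157  0.04246278 -0.26233742]
[[ 0.932  0.362 -0.   ]
 [ 0.362 -0.932  0.016]
 [ 0.005 -0.015 -1.   ]]
```

>>> {"fn": "play_rows", "kwargs": {"increments": "0 0 0 2 -2 0 0; 0 0 0 4 -4 0 0; 0 0 0 7 -6 0 0; 0 0 0 9 -8 0 0; 0 0 0 11 -10 0 0; 0 0 0 13 -12 0 0; 0 0 0 16 -14 0 0; 0 0 0 18 -16 0 0; 0 0 0 20 -18 0 0; 0 0 0 22 -20 0 0"}}

```text
time_s: 6.18
eef_pos: [0.4105, 0.0405, 0.0605]
tool_rot: [0.983, 0.184, 0.0, -0.008]
ft_force: [-3.8, -0.6, -0.2]
finger_gap: 0.002
```

>>> {"fn": "play_rows", "kwargs": {"increments": "0 0 0 2 -2 0 0; 0 0 0 4 -4 0 0; 0 0 0 7 -6 0 0; 0 0 0 9 -8 0 0; 0 0 0 11 -10 0 0; 0 0 0 13 -12 0 0; 0 0 0 16 -14 0 0; 0 0 0 18 -16 0 0; 0 0 0 20 -18 0 0; 0 0 0 21 -19 0 0"}}

```text
time_s: 7.02
eef_pos: [0.4245, 0.0659, 0.0612]
tool_rot: [0.983, 0.185, 0.001, -0.008]
ft_force: [-2.7, 0.6, 0.1]
finger_gap: -0.001
```

```bash
python3 - <<'E'
from h import *
print(sensors.get_state()["eef_pos"],sensors.get_state()["ft_force"])
crop("scene",150,100,400,300,2,"pics/s4.png");crop("top",170,130,300,220,2.6,"pics/t4.png")
E
```

```text
[0.42447026 0.06593564 0.06120246] [-2.66455744  0.55291682  0.12227208]
```

View pics/s4.png

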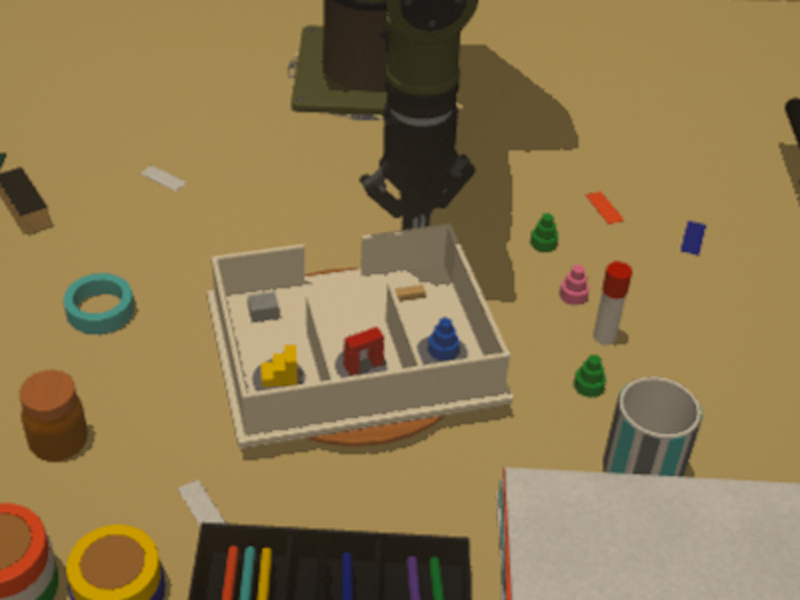

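View pics/t4.png

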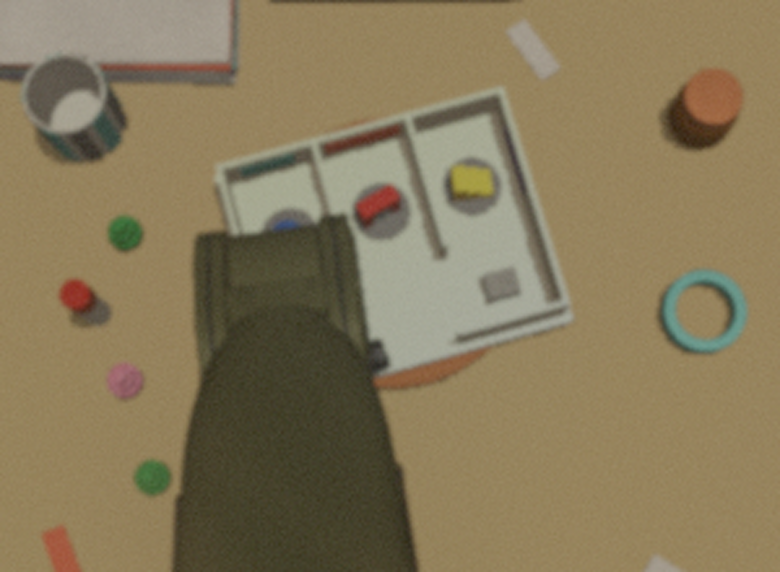

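>>> {"fn": "play_rows", "kwargs": {"increments": "0 0 0 2 -1 0 0; 0 0 0 5 -2 0 0; 0 0 0 7 -3 0 0; 0 0 0 9 -4 0 0; 0 0 0 12 -5 0 0; 0 0 0 14 -6 0 0; 0 0 0 16 -7 0 0; 0 0 0 18 -8 0 0; 0 0 0 19 -8.5 0 0; 0 0 0 19 -8.5 0 0"}}

```text
time_s: 7.95
eef_pos: [0.4381, 0.0809, 0.0611]
tool_rot: [0.983, 0.185, 0.0, -0.009]
ft_force: [-4.2, 1.7, -1.6]
finger_gap: 0.002
```

```bash
python3 - <<'E'
from h import *
print(sensors.get_state()["eef_pos"],sensors.get_state()["ft_force"])
crop("top",170,130,300,220,2.6,"pics/t5.png")
E
```

```text
[0.43811473 0.08093024 0.06109549] [-4.15203351  1.71246167 -1.58916642]
```

View pics/t5.png

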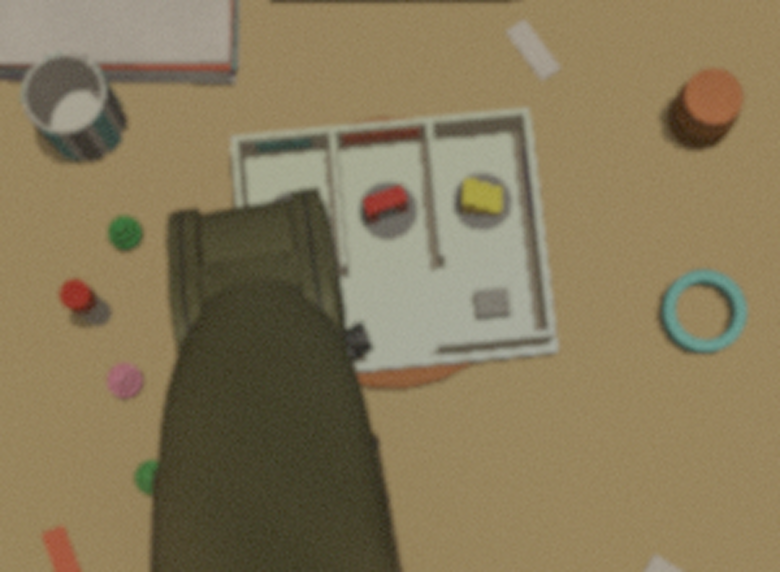

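>>> {"fn": "play_rows", "kwargs": {"increments": "0 0 0 1.5 0.5 0 0; 0 0 0 3 1 0 0; 0 0 0 4.5 1.5 0 0; 0 0 0 6 2 0 0; 0 0 0 7 2.5 0 0; 0 0 0 7 2.5 0 0; 0 0 0 7 2.5 0 0"}}

```text
time_s: 8.58
eef_pos: [0.4444, 0.0811, 0.0608]
tool_rot: [0.983, 0.185, -0.0, -0.009]
ft_force: [-6.3, 4.2, -2.4]
finger_gap: 0.001
```

```bash
python3 - <<'E'
from h import *
print(sensors.get_state()["eef_pos"],sensors.get_state()["ft_force"])
crop("top",170,130,300,220,2.6,"pics/t6.png")
E
```

```text
[0.44436201 0.0811346  0.0607762 ] [-6.29776379  4.20229555 -2.43148337]
```

View pics/t6.png

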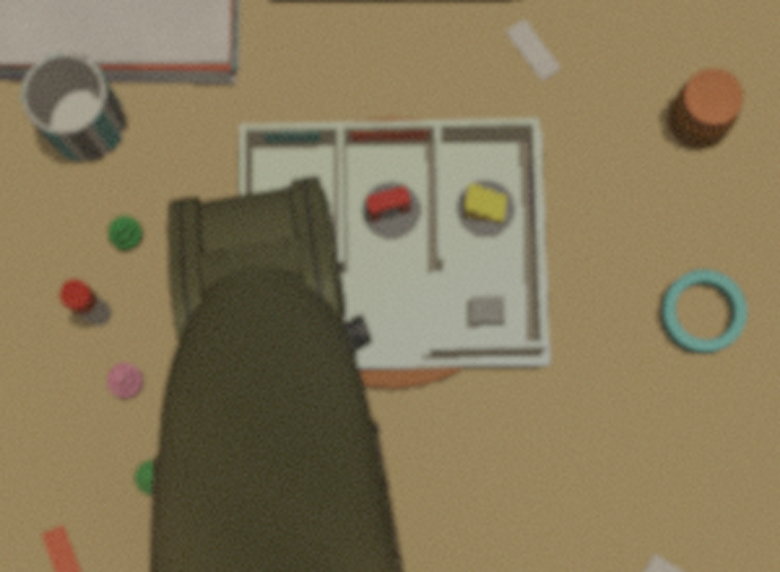

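>>> {"fn": "play_rows", "kwargs": {"increments": "0 0 0 -2 -1 0 0; 0 0 0 -4 -1.5 0 0; 0 0 0 -8 -3 0 0; 0 0 0 -14 -5.5 0 0; 0 0 0 -22 -8.5 0 0; 0 0 0 -30 -12 0 0; 0 0 0 -37 -14.5 0 0; 0 0 0 -37 -14.5 -10 0; 0 0 0 -37 -14.5 -30 0; 0 0 0 -37 -14.5 -60 0"}}

```text
time_s: 9.47
eef_pos: [0.4033, 0.0791, 0.1203]
tool_rot: [0.983, 0.184, -0.002, -0.008]
ft_force: [0.3, -0.4, 0.4]
finger_gap: -0.0
```

>>> {"fn": "play_rows", "kwargs": {"increments": "0 0 0 0 0 -20 0; 0 0 0 -4 9 -40 0; 0 0 0 -12 31 -50 0; 0 0 0 -20 51 -50 0; 0 0 0 -27 68 -50 0; 0 0 0 -29 75 -50 0; 0 0 0 -29 75 -50 0; 0 0 0 -29 75 -50 0"}}

```text
time_s: 10.13
eef_pos: [0.4064, -0.0014, 0.17]
tool_rot: [0.983, 0.184, 0.001, -0.008]
ft_force: [0.6, -0.1, -0.2]
finger_gap: -0.002
```

```bash
python3 - <<'E'
from h import *
print(sensors.get_state()["eef_pos"],sensors.get_state()["ft_force"])
crop("scene",150,100,400,300,2,"pics/s7.png");crop("top",170,130,300,220,2.6,"pics/t7.png")
E
```

```text
[ 0.40635356 -0.00135625  0.17002693] [ 0.64946047 -0.0864486  -0.19712327]
```

View pics/t7.png

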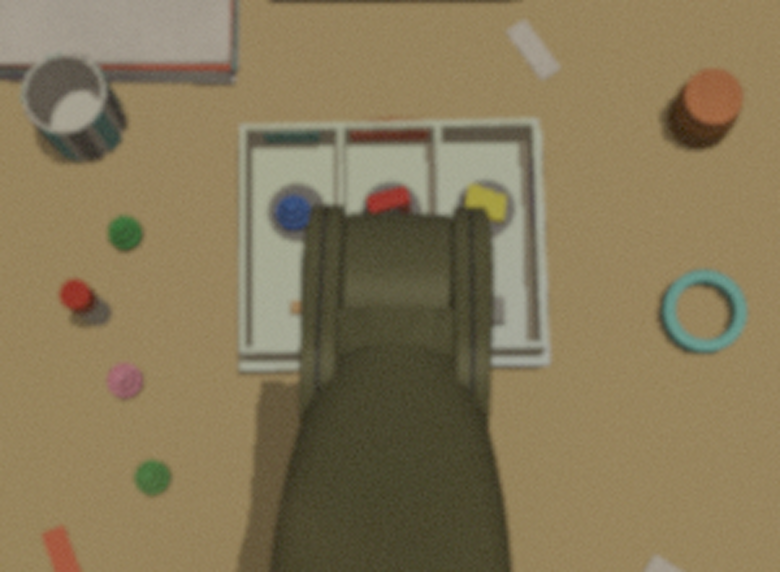

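View pics/s7.png

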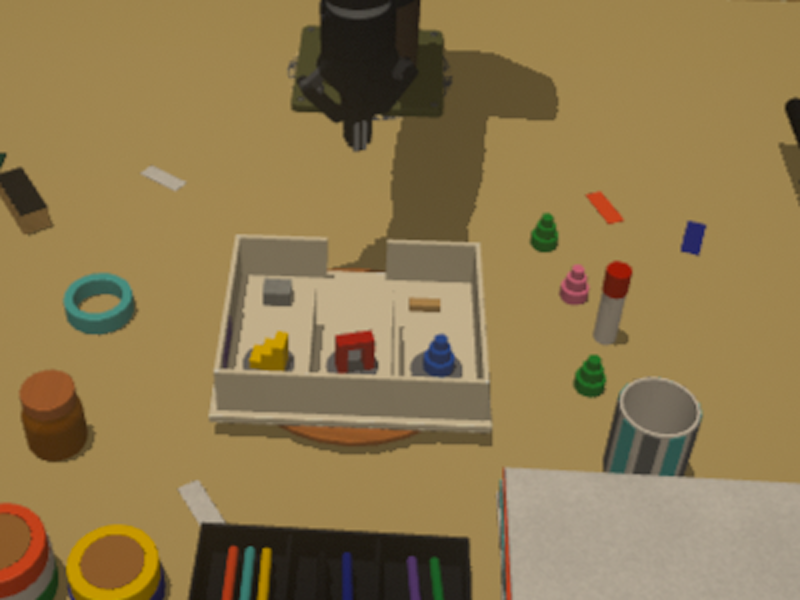

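```bash
python3 - <<'E'
from h import *
for n,a,b in (("red",(388,199),(354,337)),("blue",(293,211),(440,338))):
    A=ray("top",(170+a[0]/2.6,130+a[1]/2.6),.072); B=ray("scene",(150+b[0]/2,100+b[1]/2),.072); print(n,A.round(4),B.round(4))
q=[ray("top",(170+x/2.6,130+y/2.6),.085) for x,y in((240,125),(540,120),(547,356),(240,360))]
print(np.array(q).round(3),np.mean(q,0).round(3))
E
```

```text
red [0.5934 0.0057 0.072 ] [0.5987 0.0068 0.072 ]
blue [0.5827 0.09   0.072 ] [0.594  0.0931 0.072 ]
[[ 0.658  0.137  0.085]
 [ 0.662 -0.129  0.085]
 [ 0.451 -0.131  0.085]
 [ 0.448  0.133  0.085]] [0.555 0.002 0.085]
```

>>> {"fn": "play_rows", "kwargs": {"increments": "0 0 0 8 3 0 0; 0 0 0 28 10 0 0; 0 0 0 53 19 0 0; 0 0 0 80 28 0 0; 0 0 0 106 38 0 0; 0 0 0 132 47 0 0; 0 0 0 155 55 0 0; 0 0 0 170 60 0 0; 0 0 0 177 63 0 0; 0 0 0 177 63 0 0"}}

```text
time_s: 11.07
eef_pos: [0.5965, 0.0047, 0.1694]
tool_rot: [0.983, 0.185, 0.001, -0.008]
ft_force: [-0.5, 0.7, 0.3]
finger_gap: 0.003
```

>>> {"fn": "play_rows", "kwargs": {"increments": "0 0 0 0 0 6 0; 0 0 0 0 0 16 0; 0 0 0 0 0 28 0; 0 0 0 0 0 40 0; 0 0 0 0 0 50 0; 0 0 0 0 0 58 0; 0 0 0 0 0 64 0; 0 0 0 0 0 68 0; 0 0 0 0 0 70 0; 0 0 0 0 0 70 0"}}

```text
time_s: 11.9
eef_pos: [0.5944, 0.005, 0.0999]
tool_rot: [0.983, 0.184, 0.001, -0.008]
ft_force: [-0.1, -0.6, -0.2]
finger_gap: 0.005
```

```bash
python3 - <<'E'
from h import *
s=sensors.get_state();print(s["eef_pos"],s["ft_force"],s['qpos'])
crop("scene",150,100,400,300,2,"pics/s8.png");cv2.imwrite("pics/w8.png",optics.capture("wrist")[:,:,::-1])
E
```

```text
[0.59436836 0.00504255 0.09994226] [-0.0995426  -0.60586062 -0.18446417] [-2.46216060e-04  4.58556888e-01 -1.92389672e-01  9.20650754e-01
  1.61957651e-02  2.77036181e+00]
```

View pics/s8.png

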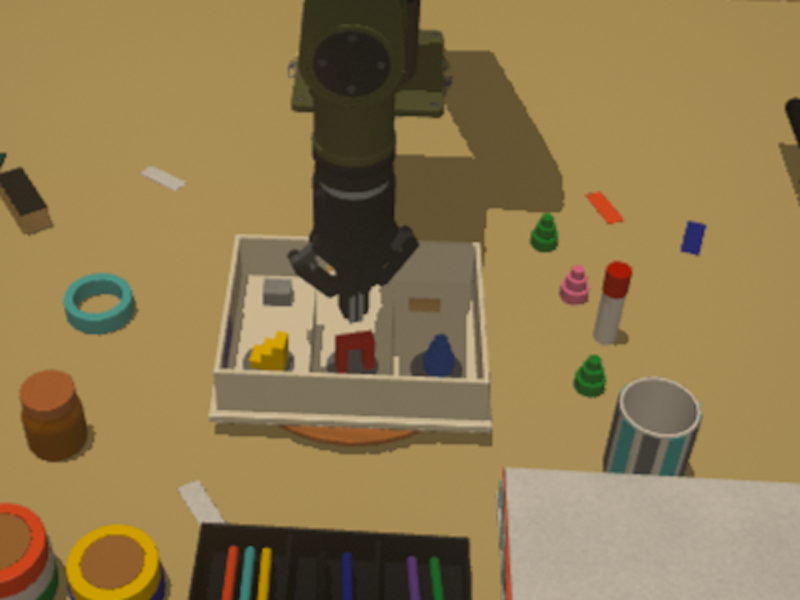

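View pics/w8.png

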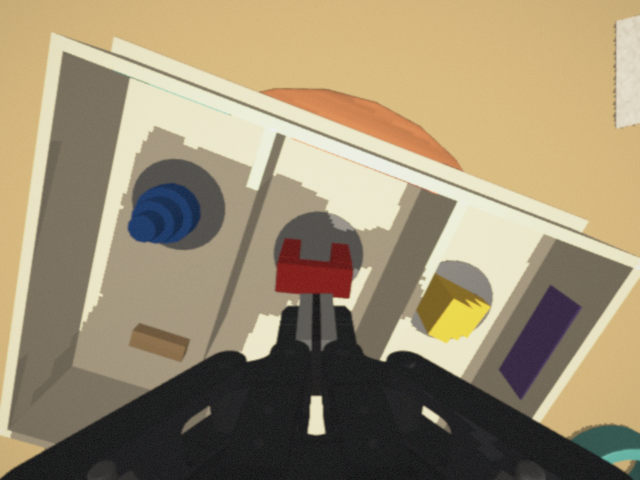

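```bash
python3 - <<'E'
from h import *
for u in((314,280),(314,265),(314,295),(143,229)): print(u,ray("wrist",u,.072).round(4))
E
```

```text
(314, 280) [0.5954 0.0069 0.072 ]
(314, 265) [0.6029 0.0098 0.072 ]
(314, 295) [0.5878 0.004  0.072 ]
(143, 229) [0.5901 0.0924 0.072 ]
```

>>> {"fn": "play_rows", "kwargs": {"increments": "0 0 0 0 0 0 0; 0 0 0 0 0 0 0; 0 0 0 0 0 0 0; 0 0 0 0 0 0 0; 0 0 0 0 0 0 0; 0 0 0 0 0 0 0; 0 0 0 0 0 0 0; 0 0 0 0 0 0 0; 0 0 0 0 0 0 0; 0 0 0 0 0 0 0"}}

```text
time_s: 12.83
eef_pos: [0.5946, 0.005, 0.1002]
tool_rot: [0.983, 0.184, 0.001, -0.008]
ft_force: [1.1, -0.1, -0.1]
finger_gap: -0.001
```

>>> {"fn": "play_rows", "kwargs": {"increments": "0 0 0 0 0 0 0; 0 0 0 0 0 0 0; 0 0 0 0 0 0 0; 0 0 0 0 0 0 0; 0 0 0 0 0 0 0; 0 0 0 0 0 0 0; 0 0 0 0 0 0 0; 0 0 0 0 0 0 0; 0 0 0 0 0 0 0; 0 0 0 0 0 0 0"}}

```text
time_s: 13.67
eef_pos: [0.5945, 0.005, 0.1002]
tool_rot: [0.983, 0.184, 0.001, -0.008]
ft_force: [-0.0, 0.0, -0.4]
finger_gap: 0.001
```

>>> {"fn": "play_rows", "kwargs": {"increments": "0 0 0 0 0 0 0; 0 0 0 0 0 0 0; 0 0 0 0 0 0 0; 0 0 0 0 0 0 0; 0 0 0 0 0 0 0; 0 0 0 0 0 0 0"}}

```text
time_s: 14.17
eef_pos: [0.5945, 0.005, 0.1002]
tool_rot: [0.983, 0.184, 0.001, -0.008]
ft_force: [-0.5, 0.2, 0.3]
finger_gap: 0.003
```

>>> {"fn": "play_rows", "kwargs": {"increments": "0 0 0 0 0 -10 0; 0 0 0 1 -4 -20 0; 0 0 0 6 -18 -20 0; 0 0 0 12 -36 -20 0; 0 0 0 17 -55 -20 0; 0 0 0 22 -70 -20 0; 0 0 0 25 -79 -20 0; 0 0 0 26 -82 -15 0; 0 0 0 26 -82 -6 0; 0 0 0 26 -82 0 0"}}

```text
time_s: 15.0
eef_pos: [0.5889, 0.0905, 0.1008]
tool_rot: [0.983, 0.184, 0.001, -0.008]
ft_force: [-0.0, -0.5, -0.0]
finger_gap: 0.002
```

>>> {"fn": "play_rows", "kwargs": {"increments": "0 0 0 0 0 0 0; 0 0 0 0 0 0 0; 0 0 0 0 0 0 0; 0 0 0 0 0 0 0; 0 0 0 0 0 0 0; 0 0 0 0 0 0 0; 0 0 0 0 0 0 0; 0 0 0 0 0 0 0; 0 0 0 0 0 0 0; 0 0 0 0 0 0 0"}}

```text
time_s: 15.83
eef_pos: [0.5891, 0.0909, 0.1016]
tool_rot: [0.983, 0.184, 0.001, -0.008]
ft_force: [-0.4, 0.6, -0.2]
finger_gap: 0.005
```

>>> {"fn": "play_rows", "kwargs": {"increments": "0 0 0 0 0 0 0; 0 0 0 0 0 0 0; 0 0 0 0 0 0 0; 0 0 0 0 0 0 0; 0 0 0 0 0 0 0; 0 0 0 0 0 0 0; 0 0 0 0 0 0 0; 0 0 0 0 0 0 0; 0 0 0 0 0 0 0; 0 0 0 0 0 0 0"}}

```text
time_s: 16.67
eef_pos: [0.589, 0.0909, 0.1016]
tool_rot: [0.983, 0.184, 0.001, -0.008]
ft_force: [-0.0, 0.2, -0.0]
finger_gap: -0.002
```

>>> {"fn": "play_rows", "kwargs": {"increments": "0 0 0 0 0 0 0; 0 0 0 0 0 0 0; 0 0 0 0 0 0 0; 0 0 0 0 0 0 0; 0 0 0 0 0 0 0; 0 0 0 0 0 0 0"}}

```text
time_s: 17.17
eef_pos: [0.589, 0.0909, 0.1016]
tool_rot: [0.983, 0.184, 0.001, -0.008]
ft_force: [0.1, -0.2, 0.1]
finger_gap: -0.0
```

```bash
python3 - <<'E'
from h import *
s=sensors.get_state();print(s["eef_pos"],s["ft_force"])
crop("scene",150,100,400,300,2,"pics/s9.png");cv2.imwrite("pics/w9.png",optics.capture("wrist")[:,:,::-1])
E
```

```text
[0.58903486 0.09087644 0.10158619] [ 0.14760362 -0.24649014  0.1385559 ]
```

View pics/s9.png

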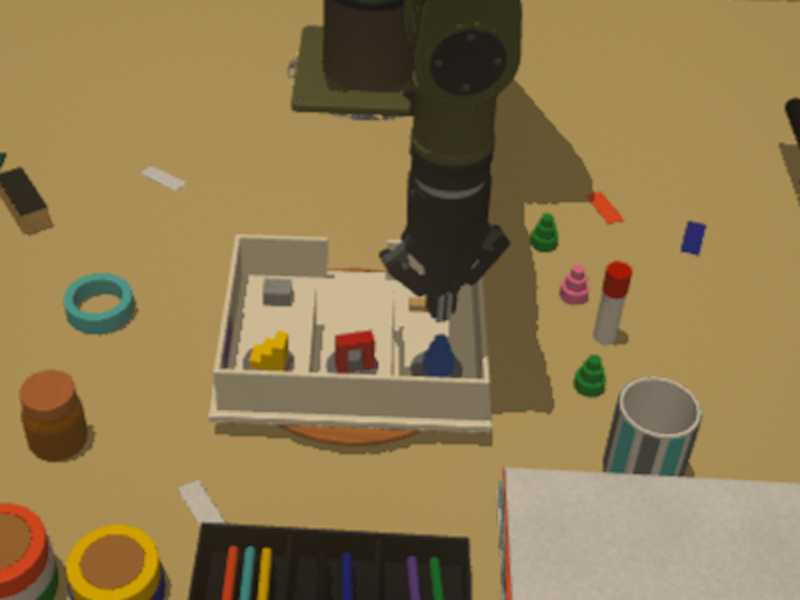

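View pics/w9.png

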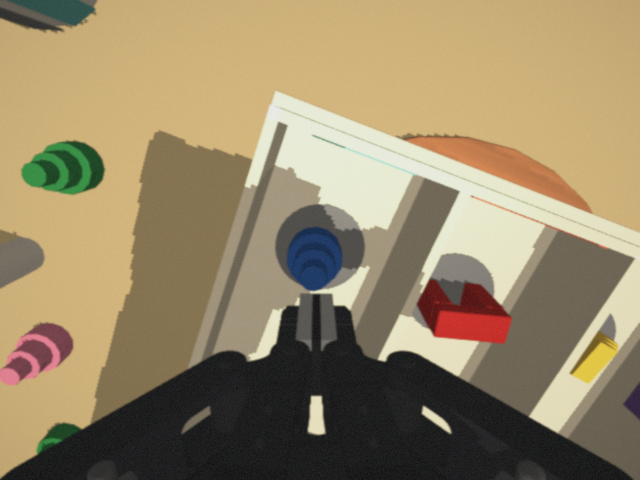

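The fingertips hang about 30 mm above the blue tower (wrist view, tower top at about (315,275)), and the model and other objects are undisturbed. I'm handing the job in now.

```bash
python3 - <<'E'
from h import *
print(ray("wrist",(315,275),.072)); print(arm.finish_job())
E
```

```text
[0.59183209 0.09312553 0.072     ]
the job is handed in; nothing more can be done
None
```

I turned the model to face the robot's side, pointed at the red arch for about 2.3 s, then at the blue tower, and handed the job in at about 17 s while still pointing at the tower. The hand-in gave no verdict.

**Turning the model:** I pushed with the shut fingers on the left part of the front wall. It started about 0.59 rad off and ended about 0.02 rad from square, measured from the wall corners in the top view. The wrist force peaked at about 8 N in the readings taken after each move, and I then backed off and let go.

**Pointing:** The fingertips hung about 28 mm above the red arch and 30 mm above the blue tower. The last wrist picture put the blue tower's top within about 4 mm sideways of the fingertips, and the wrist force there was close to zero.

**Other objects:** In the last pictures all three sculptures stood upright on their markings. The other objects in view looked unmoved, though I did not re-measure them.

**What disagreed:**
- The first push did not move the model, because the last joint reached the end of its range. I turned the tool back 20° and repeated the push, which worked.
- The top and scene views differed by up to 12 mm on where the sculpture tops were. I aimed between them, and the wrist view agreed with that to within about 4 mm.

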